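Fill the numbered job rack in order

TASK

Lay out the parts tins for the next job in the wooden rack, whose pockets are numbered by white dots: first put the dark green tin in pocket one (one dot), then the cream tin in pocket two (two dots), each sitting flat on the pocket's floor. Keep the tins upright, set them down rather than dropping them, and leave the tin in pocket three (three dots) where it is.

Things in the scene. Friction and masses are not known exactly. Their poses are not given: they have to be found in the camera images.
- job_rack: Fixed brown wooden rack, 123 (x) x 256 (y) x 20 mm high, turned up to 25 deg. Origin at bench level, z up. Round flat-bottomed pockets, 66 mm wide, 12 mm deep (floor 8 mm above bench), centred at rack x = +12 mm, y = +85 (pocket one), 0 (two), -85 mm (three). One, two or three white 11 mm dots on the -x edge, the robot's side, give the number; pocket one is at the left seen from the robot.
- green_tin: Dark green lidded round tin, the darkest and tallest of the tins: 54 mm in diameter, 50 mm high, 55 to 115 g, standing upright on the bench. Origin at the centre of its underside, z up. Its lid is fixed.
- cream_tin: Cream (pale beige) lidded round tin, 52 mm in diameter, 34 mm high, 55 to 115 g, standing upright on the bench. Origin at the centre of its underside, z up. Its lid is fixed.
- spare_tin: Grey lidded round tin, 48 mm in diameter, 38 mm high, standing in pocket three of the rack, to be left there. Origin at the centre of its underside, z up. A second grey tin (50 by 34 mm) and a brown bottle (36 mm by 75 mm high) on the bench are not needed.
There are look-alikes about, which are no part of the job. Leave any orange or turquoise look-alike of the cream_tin alone.

How it is judged:
By the outcome, as a careful person would: the job done as asked, in the order asked, and still so for the second after the job is handed in, with the robot touching nothing.
It also fails if it takes over 64 s, if anything falls off the work surface, if the arm or the gripper's body presses on something with over 40 N, if the wrist force passes 120 N, or if a joint passes its speed limit or range.

ROBOT

A 6-joint arm with a two-finger parallel gripper is mounted at the origin on a cart in front of the work surface, level with it; the furniture and walls round the work are solid. World frame = base frame: x ahead of the robot, y to its left, z up, the work surface at z = 0. Lengths are in m, angles in degrees, forces in N, time in s.
With the tool pointing down it reaches from about 0.4 to 0.825 m from the base axis. Payload 7 kg.
Tool frame: the origin (TCP) lies midway between the tips of the shut fingers; the grasp point (between the pads) lies 19 mm behind it (grip_depth is the distance from the TCP to the grasp point, in m); z points along the fingers, y is the direction in which the jaws open and shut (so a half turn about z gives the same grasp; the last joint's range is limited). The gripper opens to 88 mm and grips with 3 to 60 N. Pads are 19 mm wide; open, the fingers measure 130 mm over their backs; the gripper's body (78 mm by 193 mm) begins 47 mm behind the grasp point.
Start: joints at [-52.936, 20.546, 0.682, 0, -70.136, -16.507], TCP at [0.237, -0.632, 0.227] pointing down, gripper open.
Joint ranges: [-176.03, 176.03], [-82.01, 121.73], [-58.28, 71.71], [-173.87, 95.51], [-174.79, -0.11], [-173.66, 173.66]. Speed limits (degrees/s): [136.94, 136.94, 172.46, 180, 180, 180].

INTERFACE

Orientations are given as [roll, pitch, yaw] about the fixed x, y, z axes, in that order (R = Rz(yaw) Ry(pitch) Rx(roll)).
In Python, from plant import * gives the robot as it stands.
- The arm moves only by the shell command python3 -m inch 'ROWS'. ROWS is JSON, a list of rows, each an object of numbers: "ax", "ay", "az": the turn, a rotation vector about the tool's x, y, z in degrees; "dx", "dy", "dz": the shift along the tool's x, y, z in mm; "fingers": the finger opening in mm, from 0 to 87.6. In form: [{"ax": .., "ay": .., "az": .., "dx": .., "dy": .., "dz": .., "fingers": ..}, ...]. A call has 1 to 8 rows; each row is the pose to reach, as a shift and turn from the pose commanded when the call began, along the tool's axes at that moment; what a row does not reach only later rows make up. A row lasts 1/8 s, in which the tool goes at most 62.5 mm and 10.7 degrees, less where a joint would pass 70% of its speed; a pose out of reach is approached as far as the arm can. A call with a gripper value outside its range is refused whole. The fingers move at their own pace and stop on an object; the grip force is fixed at half the most. Time passes only in rows, so rows that repeat a pose let the fingers close. It gives the time, the measured TCP pose, the force and the opening at its end, in the units of the state.
- get_obs(): the state, without advancing time (a new reading comes with each control period).
- snapshot(name): name is "side" or "top"; returns a dict with "image" (400x640x3 uint8, red, green, blue), "fx", "fy", "cx", "cy" (pixels), "rvec" (rotation vector, rad) and "tvec" (3), from world to camera coordinates, as OpenCV has them. Camera axes: x right, y down, z forward; pixel columns grow to the right and rows downward; lengths in m; the calibration is good to about 2 mm. A picture is of the moment at which its call begins. There is no depth.
- close_job(): hands the job in, once; it reports no verdict.
Trained networks look in the newest picture that a camera, given by its name, has taken for a name from the list of things; names that differ only in an ending like _2 or _b are one class to them, and where a whole thing is asked for, a point or a joint stands for the part that bears it (a point fixed in the world has none). Each returns a list of dicts, best first, with "score" (0 to 1); they miss things now and then, are a little off and sometimes report something else, mostly with a low value. They report only what shows in the picture. A call takes as long as a camera call. They do not tell look-alikes from the thing itself.
- search_frame(target, camera): "bbox" ([centre column, centre row, width, height] in pixels, round what is visible of it).
- trace(target, camera): "mask" (400x640 bool, what is visible of it) and "bbox" ([centre column, centre row, width, height] in pixels, round what is visible of it).
- landmark_of(target, camera): "position" ([column, row] in pixels: a listed point, or the origin of a listed thing).
The state is a dict: "clock": time; "joint_pos": joint angles; "qvel": joint speeds; "tau": joint torques, N m; "tool_pos": TCP position; "orientation": TCP orientation; "force": force on the tool from outside, world axes, zero at the start; "moment": the same for the moment, N m; "opening": finger opening in m.
Only numpy, scipy, OpenCV 4.12 (cv2) and the standard library are available. Lean on these libraries where they do the work, as an engineer would, in place of code of your own. Each camera call takes 0.05 s, during which the arm holds its last target.

## Working session

There is one attempt and no reset: what is moved stays moved. The work goes in short steps, Python scripts to look and compute and a shell command to move; the robot and the scene stay as the last step left them, time stands still between calls to the robot, and variables do not carry over. Pictures are saved under pics/ and viewed, and the job is handed in when it is done.

```bash
mkdir -p pics; ls; cat > h.py <<'E'
from plant import *
import numpy as np, cv2
def snap(n,fn):
    s=snapshot(n); cv2.imwrite('pics/'+fn+'.png',cv2.cvtColor(s['image'],cv2.COLOR_RGB2BGR)); return s
def cam(s):
    K=np.array([[s['fx'],0,s['cx']],[0,s['fy'],s['cy']],[0,0,1.]]);R=cv2.Rodrigues(np.array(s['rvec'],float))[0];return K,R,np.array(s['tvec'],float).ravel()
def unproj(s,uv,z):
    K,R,t=cam(s);o=-R.T@t;d=R.T@np.linalg.inv(K)@np.array([uv[0],uv[1],1.]);return o+d*(z-o[2])/d[2]
def proj(s,P):
    K,R,t=cam(s);return cv2.projectPoints(np.atleast_2d(np.array(P,float)),np.array(s['rvec'],float),t,K,None)[0][:,0]
E
python3 - <<'E'
from h import *
o=get_obs();print(o)
for n in('side','top'):
    s=snap(n,n+'0');K,R,t=cam(s);print(n,-R.T@t,R[2])
    for k in('job_rack','green_tin','cream_tin','spare_tin'):
        for d in search_frame(k,n):print(k,np.round(d['bbox'],1),round(d['score'],2))
        for d in landmark_of(k,n):print('  lm',np.round(d['position'],1),round(d['score'],2),np.round(unproj(s,d['position'],0),3))
E
```

```text
pics
{'clock': 0.0, 'joint_pos': array([-5.29369520e+01,  2.05891091e+01,  6.35363464e-01, -1.83984233e-02,
       -7.01360388e+01, -1.65084062e+01]), 'qvel': array([ 0.02640962,  0.02745823, -0.01934743,  0.07381491, -0.03740973,
        0.03393716]), 'tau': array([ 1.86380654e-03, -5.82712054e+01,  2.93066454e+01,  6.99733034e+00,
        7.14212714e-03, -2.26420320e-04]), 'tool_pos': array([ 0.23681195, -0.63159023,  0.22566643]), 'orientation': array([ 1.79909002e+02, -8.93197560e-03, -1.59451616e+02]), 'force': array([-0.29522644,  0.24076677, -0.37941545]), 'moment': array([-0.04505145, -0.04433795,  0.05789194]), 'opening': 0.08754581133792874}
side [0.27437068 0.82586153 0.41187329] [ 0.23283355 -0.89696592 -0.37582   ]
job_rack [254.4 278.9 122.7  99.5] 0.78
  lm [258.9 275.1] 0.69 [0.55  0.178 0.   ]
green_tin [361.4 203.3  24.1  31.5] 0.6
  lm [361.7 213.7] 0.79 [ 0.433 -0.119  0.   ]
cream_tin [343.6 278.7  38.5  29.6] 0.97
cream_tin [352.6 181.3  25.1  21.7] 0.8
cream_tin [330.8 224.8  23.6  25.5] 0.72
cream_tin [362.  203.1  23.3  27.8] 0.45
  lm [341.7 289. ] 0.93 [0.409 0.184 0.   ]
  lm [332.  232.4] 0.66 [ 0.473 -0.012  0.   ]
spare_tin [272.1 237.4  20.5  26.3] 0.73
  lm [272.7 247.9] 0.79 [0.562 0.081 0.   ]
top [ 0.42687901 -0.03885143  1.0692617 ] [ 0.06804639  0.01699991 -0.99753731]
job_rack [219.6 177.8 119.5  61.2] 0.97
  lm [217.1 176.8] 0.77 [0.544 0.189 0.   ]
green_tin [356.5 225.8  25.7  28. ] 0.84
  lm [356.8 222.4] 0.86 [ 0.44  -0.119  0.   ]
  lm [218.3 177.4] 0.29 [0.543 0.187 0.   ]
cream_tin [427.8 199.1  26.9  24.6] 0.75
cream_tin [307.2 206.1  26.   20. ] 0.71
cream_tin [223.6 235.1  22.8  25.9] 0.67
  lm [227.8 238.7] 0.74 [0.407 0.165 0.   ]
  lm [305.2 207.5] 0.71 [ 0.474 -0.006  0.   ]
  lm [426.5 201.6] 0.66 [ 0.484 -0.273  0.   ]
spare_tin [256.  166.9  25.8  21.3] 0.86
  lm [256.  166.3] 0.68 [0.566 0.103 0.   ]
```

View pics/top0.png

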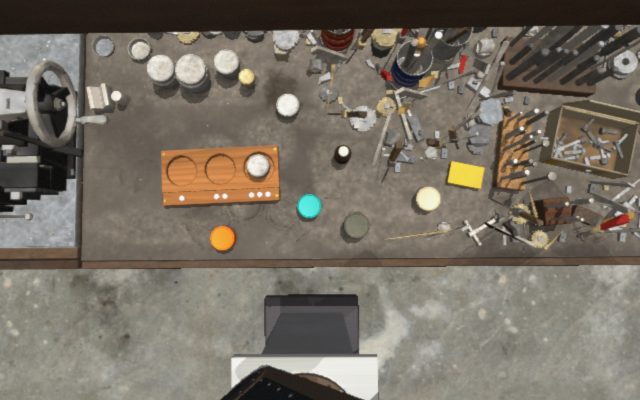

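View pics/side0.png

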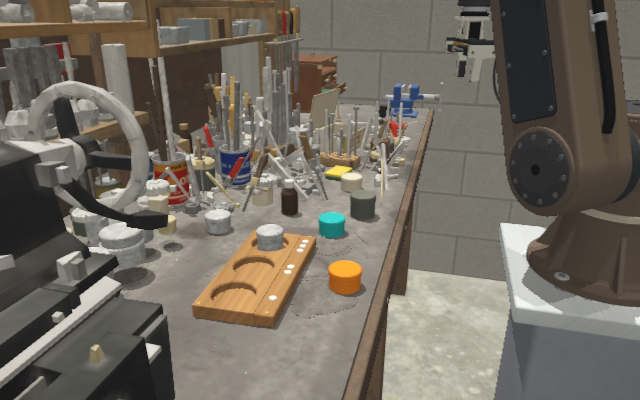

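```bash
python3 - <<'E'
import cv2
a=cv2.imread('pics/top0.png');cv2.imwrite('pics/top0z.png',cv2.resize(a[130:270,140:300],(800,700))[:600]) 
cv2.imwrite('pics/top0y.png',cv2.resize(a[160:280,280:440],(800,600)))
cv2.imwrite('pics/side0z.png',cv2.resize(a[0:1,0:1],(2,2))) 
E
```

```text
(no output)
```

View pics/top0z.png

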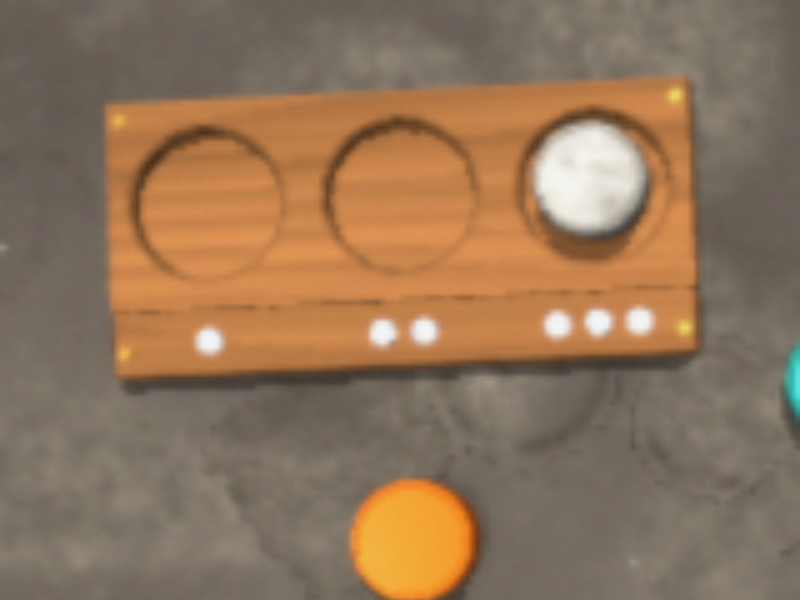

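View pics/top0y.png

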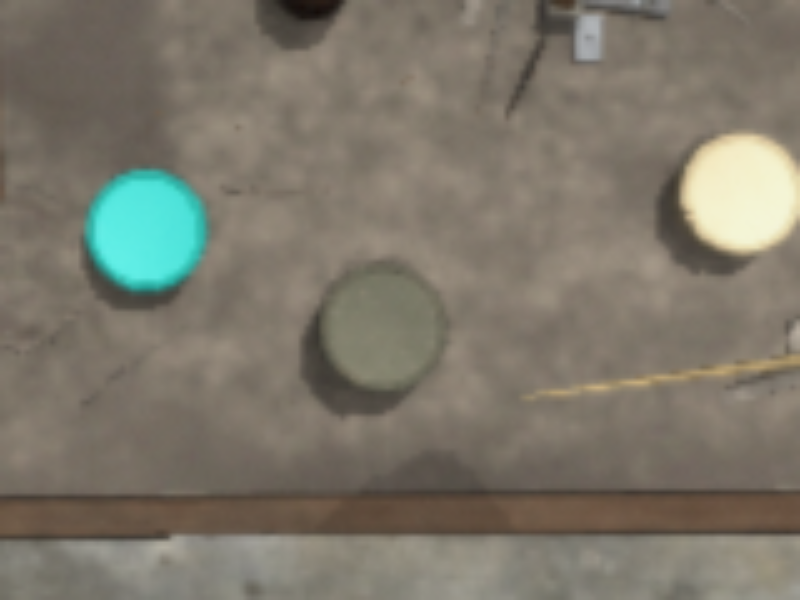

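Top view: the green tin is at about (356,226), the cream tin at (428,199), the orange look-alike at (222,238) and the turquoise one at (309,206). The rack's one-dot pocket is at about (181,170) and its two-dot pocket at (220,169). The side view agrees. Next I'll measure these precisely.

```bash
cat > m.py <<'E'
from h import *
from scipy.optimize import least_squares
def T(x,y,a,P):
    P=np.atleast_2d(np.array(P,float));c,s=np.cos(a),np.sin(a);Q=P.copy();Q[:,0]=x+c*P[:,0]-s*P[:,1];Q[:,1]=y+s*P[:,0]+c*P[:,1];return Q
def dots(img,box):
    x0,y0,x1,y1=box;g=img[y0:y1,x0:x1].min(2).astype(float)
    w=np.clip(g-120,0,None);n,l=cv2.connectedComponents((w>0).astype(np.uint8));out=[]
    for i in range(1,n):
        yy,xx=np.where(l==i);ww=w[yy,xx]
        if len(yy)>2:out.append((x0+(xx*ww).sum()/ww.sum(),y0+(yy*ww).sum()/ww.sum(),len(yy)))
    return out
E
python3 - <<'E'
from m import *
s=snapshot('top');im=s['image']
print([tuple(np.round(d,1)) for d in dots(im,(165,186,276,206))])
# rack mask
r=trace('job_rack','top')[0]['mask'].astype(np.uint8)
hsv=cv2.cvtColor(im,cv2.COLOR_RGB2HSV)
m=((hsv[...,0]<18)&(hsv[...,1]>110)).astype(np.uint8);m[:140]=0;m[212:]=0;m[:,:150]=0;m[:,290:]=0
for q in(r,m):
    c=max(cv2.findContours(q,cv2.RETR_EXTERNAL,cv2.CHAIN_APPROX_NONE)[0],key=cv2.contourArea);b=cv2.boxPoints(cv2.minAreaRect(c))
    W=np.array([unproj(s,p,.02)[:2] for p in b]);ce=W.mean(0);print(b.round(1).tolist(),ce.round(4),[np.linalg.norm(W[i]-W[i-1]).round(4) for i in range(4)],W.round(4).tolist())
for n in('top','side'):
    s=snapshot(n)
    for k,h,near in(('green_tin',.05,None),('cream_tin',.034,None)):
        for d in trace(k,n):
            mm=d['mask'];yy,xx=np.where(mm);col=s['image'][mm].mean(0)
            print(n,k,np.round(d['score'],2),col.round(),np.round(d['bbox'],1),mm.sum(),'cent',xx.mean().round(2),yy.mean().round(2),unproj(s,(xx.mean(),yy.mean()),h if n=='top' else h/2).round(4))
E
```

```text
[(np.float64(267.5), np.float64(193.7), np.float64(30.0)), (np.float64(224.4), np.float64(195.7), np.float64(29.0)), (np.float64(251.0), np.float64(194.5), np.float64(29.0)), (np.float64(259.3), np.float64(193.9), np.float64(28.0)), (np.float64(181.4), np.float64(197.7), np.float64(29.0)), (np.float64(216.1), np.float64(196.0), np.float64(29.0))]Traceback (most recent call last):
  File "<stdin>", line 5, in <module>
IndexError: list index out of range
```

```bash
cat >> m.py <<'E'
def render(s,x,y,z0,r,h,sub=8):
    "silhouette of an upright cylinder, hull of its rims (sub-pixel polygon)"
    a=np.linspace(0,2*np.pi,60,endpoint=False)
    P=[(x+r*np.cos(t),y+r*np.sin(t),z) for z in(z0,z0+h) for t in a]
    return cv2.convexHull(proj(s,P).astype(np.float32))[:,0]
def polyc(p):
    mm=cv2.moments(p.reshape(-1,1,2));return np.array([mm['m10'],mm['m01']])/mm['m00'],mm['m00']
def fit(s,c,z0,r,h):
    x0=unproj(s,c,z0+h/2)[:2]
    q=least_squares(lambda v:polyc(render(s,v[0],v[1],z0,r,h))[0]-c,x0,diff_step=1e-3).x
    return q,polyc(render(s,*q,z0,r,h))[1]
E
python3 - <<'E'
from m import *
S={}
s=snapshot('top');im=s['image'];S['top']=s
for k in range(2):
    R=trace('job_rack','top')
    print(len(R))
hsv=cv2.cvtColor(im,cv2.COLOR_RGB2HSV)
m=((hsv[...,0]<18)&(hsv[...,1]>110)).astype(np.uint8);m[:140]=0;m[212:]=0;m[:,:150]=0;m[:,290:]=0
c=max(cv2.findContours(m,cv2.RETR_EXTERNAL,cv2.CHAIN_APPROX_NONE)[0],key=cv2.contourArea);b=cv2.boxPoints(cv2.minAreaRect(c))
W=np.array([unproj(s,p,.02)[:2] for p in b]);print('rack',W.mean(0).round(4),[np.linalg.norm(W[i]-W[i-1]).round(4) for i in range(4)])
D=sorted(dots(im,(165,186,276,206)));D=np.array([unproj(s,d[:2],.02)[:2] for d in D]);print(D.round(4).tolist())
v=D[0]-D[4];print('yaw from dots',np.degrees(np.arctan2(-v[0],v[1])), 'd14',np.linalg.norm(v))
for n in('top','side'):
    s=snapshot(n)
    for k,r,h,z0 in(('green_tin',.027,.05,0),('cream_tin',.026,.034,0),('spare_tin',.024,.038,.008)):
        for d in trace(k,n):
            mm=d['mask'];yy,xx=np.where(mm);col=s['image'][mm].mean(0)
            q,A=fit(s,np.array([xx.mean(),yy.mean()]),z0,r,h)
            print(n,k,np.round(d['score'],2),col.round(),np.round(d['bbox'],1),mm.sum(),'model area',round(A),q.round(4))
E
```

```text
1
1
rack [0.5449 0.1791] [np.float64(0.1229), np.float64(0.2593), np.float64(0.1224), np.float64(0.2572)]
[[0.4969, 0.2631], [0.4997, 0.1872], [0.5002, 0.1691], [0.5024, 0.111], [0.5033, 0.0931], [0.5037, 0.0752]]
yaw from dots 2.1643060369642044 d14 0.17017611166563998
top green_tin 0.56 [120. 118. 100.] [356.2 225.2  28.2  28.7] 526 model area 544 [ 0.4338 -0.114 ]
top green_tin 0.24 [208. 202. 191.] [256.8 167.4  22.8  22.9] 436 model area 587 [0.5643 0.0964]
top cream_tin 0.96 [217. 211. 178.] [429.2 197.8  27.2  26.2] 534 model area 540 [ 0.4909 -0.2691]
top cream_tin 0.83 [232. 153.  50.] [222.9 237.5  26.3  24.2] 484 model area 527 [0.4086 0.1721]
top cream_tin 0.68 [ 77. 214. 204.] [308.9 207.2  25.1  21.7] 468 model area 471 [ 0.4769 -0.0146]
side green_tin 0.75 [86. 87. 77.] [363.1 204.5  22.5  30. ] 704 model area 757 [ 0.4324 -0.1127]
side cream_tin 0.88 [174. 165. 141.] [352.1 181.5  20.9  22.2] 332 model area 404 [ 0.4893 -0.2664]
side cream_tin 0.66 [ 47. 154. 148.] [330.5 226.3  27.4  27.7] 598 model area 653 [ 0.4749 -0.0136]
side cream_tin 0.57 [201. 128.  42.] [344.6 277.9  35.2  30.5] 980 model area 1061 [0.4077 0.1733]
side spare_tin 0.97 [158. 156. 151.] [268.8 239.2  21.2  27.7] 600 model area 758 [0.5644 0.0897]
```

```bash
cat > go.py <<'E'
import sys
from h import *
from scipy.spatial.transform import Rotation as Ro
# usage go.py x y z yaw : delta in tool axes from measured pose
x,y,z,yaw=map(float,sys.argv[1:5]);o=get_obs()
R=Ro.from_euler('xyz',o['orientation'],degrees=True);G=Ro.from_euler('xyz',[180,0,yaw],degrees=True)
print('t',o['clock'],o['tool_pos'].round(4),o['orientation'].round(2),o['force'].round(1),round(o['opening'],4))
print('d',(R.inv().apply(np.array([x,y,z])-o['tool_pos'])*1000).round(1),'a',(R.inv()*G).as_rotvec(degrees=True).round(1),'q',o['joint_pos'].round(1))
E
python3 go.py .4335 -.1135 .165 -87.85
python3 -m inch '[{"az":-10,"dx":-46,"dy":52},{"az":-20,"dx":-92,"dy":104},{"az":-30,"dx":-137,"dy":156},{"az":-40,"dx":-183,"dy":208},{"az":-50,"dx":-229,"dy":260},{"az":-60,"dx":-275,"dy":312},{"az":-70,"dx":-320,"dy":364},{"az":-71.5,"dx":-366,"dy":416}]'
python3 go.py .4335 -.1135 .165 -87.85
```

```text
t 1.55 [ 0.237  -0.632   0.2266] [-180.      0.   -159.44] [ 0.7 -0.3  0.2] 0.0878
d [-366.   416.5   61.6] a [ -0.    0.  -71.6] q [-52.9  20.5   0.7  -0.  -70.1 -16.5]
t 1.55 [ 0.237  -0.632   0.2266] [-180.      0.   -159.44] [ 0.7 -0.3  0.2] 0.0878
d [-366.   416.5   61.6] a [ -0.    0.  -71.6] q [-52.9  20.5   0.7  -0.  -70.1 -16.5]$[0]: bad value
```

```bash
python3 -m inch '[{"ax":0,"ay":0,"az":-10,"dx":-46,"dy":52,"dz":0,"fingers":87},{"ax":0,"ay":0,"az":-20,"dx":-92,"dy":104,"dz":0,"fingers":87},{"ax":0,"ay":0,"az":-30,"dx":-137,"dy":156,"dz":0,"fingers":87},{"ax":0,"ay":0,"az":-40,"dx":-183,"dy":208,"dz":0,"fingers":87},{"ax":0,"ay":0,"az":-50,"dx":-229,"dy":260,"dz":0,"fingers":87},{"ax":0,"ay":0,"az":-60,"dx":-275,"dy":312,"dz":0,"fingers":87},{"ax":0,"ay":0,"az":-70,"dx":-320,"dy":364,"dz":0,"fingers":87},{"ax":0,"ay":0,"az":-71.5,"dx":-366,"dy":416,"dz":0,"fingers":87}]'
python3 go.py .4335 -.1135 .165 -87.85
```

```text
clock: 2.55
tool_pos: [0.4149, -0.1626, 0.2271]
orientation: [-179.9, -0.0, -87.8]
force: [0.8, -0.4, 0.3]
opening: 0.0873
t 2.55 [ 0.4149 -0.1626  0.2271] [-1.7991e+02 -1.0000e-02 -8.7760e+01] [ 0.8 -0.4  0.3] 0.0873
d [-48.4 -20.4  62.2] a [-0.1 -0.   0.1] q [  4.1  -1.8 -26.7   0.  -65.   -1.9]
```

```bash
python3 - <<'E'
from h import *
snap('side','side1');snap('side','side1b')
E
python3 go.py .4335 -.1135 .165 -87.85
```

```text
t 2.65 [ 0.4165 -0.16    0.2272] [-1.7987e+02  2.0000e-02 -8.7520e+01] [-0.7 -0.3 -0.3] 0.0868
d [-45.7 -18.9  62.3] a [-0.1  0.   0.3] q [  4.4  -1.8 -26.6  -0.  -65.   -1.9]
```

View pics/side1b.png

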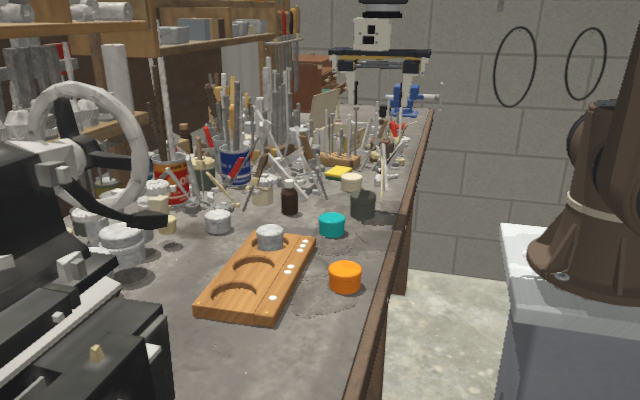

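```bash
python3 -m inch '[{"ax":0,"ay":0,"az":0.3,"dx":-23,"dy":-10,"dz":30,"fingers":87},{"ax":0,"ay":0,"az":0.3,"dx":-46,"dy":-19,"dz":60,"fingers":87},{"ax":0,"ay":0,"az":0.3,"dx":-46,"dy":-19,"dz":90,"fingers":87},{"ax":0,"ay":0,"az":0.3,"dx":-46,"dy":-19,"dz":120,"fingers":87},{"ax":0,"ay":0,"az":0.3,"dx":-46,"dy":-19,"dz":120,"fingers":87}]'
python3 - <<'E'
from h import *
snap('side','side2')
E
python3 go.py .4335 -.1135 .020 -87.85
```

```text
clock: 3.28
tool_pos: [0.4301, -0.1183, 0.1051]
orientation: [179.8, -0.0, -88.3]
force: [-0.6, -0.4, 0.6]
opening: 0.0871
t 3.325 [ 0.4314 -0.1183  0.1065] [ 1.799e+02 -3.000e-02 -8.826e+01] [-0.3  0.2 -0. ] 0.0873
d [-4.8 -2.4 86.5] a [ 0.1 -0.  -0.4] q [ 10.1   6.  -36.5   0.  -47.7  -8.3]
```

View pics/side2.png

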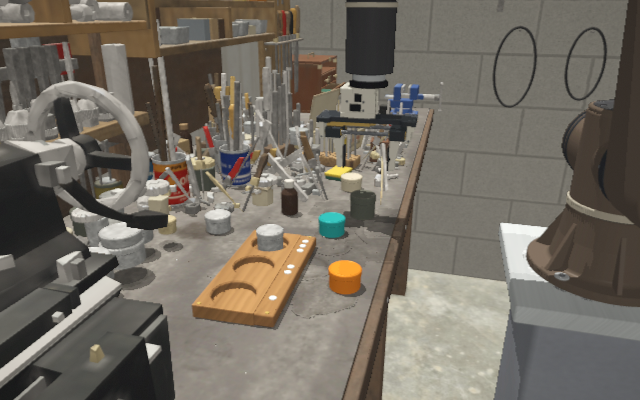

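```bash
python3 -m inch '[{"ax":0,"ay":0,"az":-0.4,"dx":-5,"dy":-3,"dz":15,"fingers":87},{"ax":0,"ay":0,"az":-0.4,"dx":-5,"dy":-3,"dz":40,"fingers":87},{"ax":0,"ay":0,"az":-0.4,"dx":-5,"dy":-3,"dz":65,"fingers":87},{"ax":0,"ay":0,"az":-0.4,"dx":-5,"dy":-3,"dz":86,"fingers":87},{"ax":0,"ay":0,"az":-0.4,"dx":-5,"dy":-3,"dz":86,"fingers":87}]'
python3 - <<'E'
from h import *
snap('side','side3')
s=snap('top','top3')
im=cv2.imread('pics/side3.png');a=cv2.imread('pics/top3.png');cv2.imwrite('pics/z3.png',np.hstack([cv2.resize(im[150:250,310:410],(400,400)),cv2.resize(a[170:270,300:400],(400,400))]))
E
python3 go.py .4335 -.1135 .020 -87.85
```

```text
clock: 3.95
tool_pos: [0.4347, -0.1131, 0.0208]
orientation: [180.0, -0.0, -87.9]
force: [0.1, 0.1, 0.9]
opening: 0.0873
t 4.05 [ 0.4357 -0.1129  0.0219] [-179.9    -0.    -87.83] [0.3 0.2 0.4] 0.087
d [0.5 2.2 1.9] a [-0.1 -0.   0. ] q [ 10.7  13.9 -41.7   0.  -34.2  -8.6]
```

View pics/z3.png

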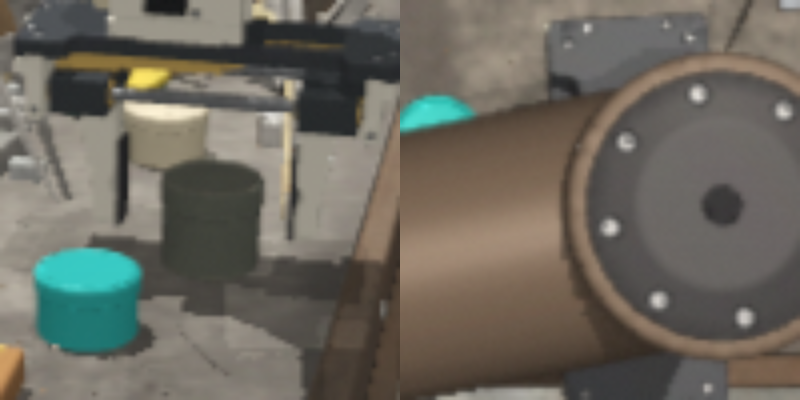

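The open fingers straddle the green tin. Closing now.

```bash
python3 -m inch '[{"ax":0,"ay":0,"az":0,"dx":0,"dy":2,"dz":1,"fingers":45},{"ax":0,"ay":0,"az":0,"dx":0,"dy":2,"dz":1,"fingers":45},{"ax":0,"ay":0,"az":0,"dx":0,"dy":2,"dz":1,"fingers":45},{"ax":0,"ay":0,"az":0,"dx":0,"dy":2,"dz":1,"fingers":45},{"ax":0,"ay":0,"az":0,"dx":0,"dy":2,"dz":1,"fingers":45},{"ax":0,"ay":0,"az":0,"dx":0,"dy":2,"dz":1,"fingers":45}]'
python3 go.py .5537 .265 .15 -87.85
```

```text
clock: 4.8
tool_pos: [0.4328, -0.1128, 0.0198]
orientation: [-180.0, -0.0, -87.8]
force: [-1.2, 0.8, 6.2]
opening: 0.0539
t 4.8 [ 0.4328 -0.1128  0.0198] [-179.99   -0.    -87.83] [-1.2  0.8  6.2] 0.0539
d [-373.  -135.2 -130.2] a [-0. -0.  0.] q [ 10.8  14.  -42.1   0.  -33.9  -8.6]
```

```bash
python3 -m inch '[{"ax":0,"ay":0,"az":0,"dx":0,"dy":0,"dz":-15,"fingers":45},{"ax":0,"ay":0,"az":0,"dx":0,"dy":0,"dz":-40,"fingers":45},{"ax":0,"ay":0,"az":0,"dx":0,"dy":0,"dz":-70,"fingers":45},{"ax":0,"ay":0,"az":0,"dx":0,"dy":0,"dz":-100,"fingers":45},{"ax":0,"ay":0,"az":0,"dx":0,"dy":0,"dz":-130,"fingers":45},{"ax":0,"ay":0,"az":0,"dx":0,"dy":0,"dz":-130,"fingers":45}]'
python3 - <<'E'
from m import *
s=snap('side','side4');o=get_obs();p=o['tool_pos']
print(render(s,p[0],p[1],p[2]-.0198,.027,.05)[:0])
im=cv2.imread('pics/side4.png');cv2.polylines(im,[np.round(render(s,p[0],p[1],p[2]-.0198,.027,.05)*1).astype(int)],True,(0,0,255))
cv2.imwrite('pics/z4.png',cv2.resize(im[80:260,280:460],(600,600)))
E
python3 go.py .5537 .265 .15 -87.85
```

```text
clock: 5.55
tool_pos: [0.434, -0.1127, 0.1515]
orientation: [-179.8, 0.0, -87.8]
force: [-0.4, -0.2, -0.9]
opening: 0.0539
[]
t 5.6 [ 0.433  -0.1127  0.1501] [-1.7989e+02  3.0000e-02 -8.7850e+01] [-0.2 -0.3 -1.5] 0.0538
d [-372.9 -134.8    0.5] a [-0.1  0.  -0. ] q [ 10.8   2.7 -33.2  -0.  -54.   -8.6]
```

View pics/z4.png

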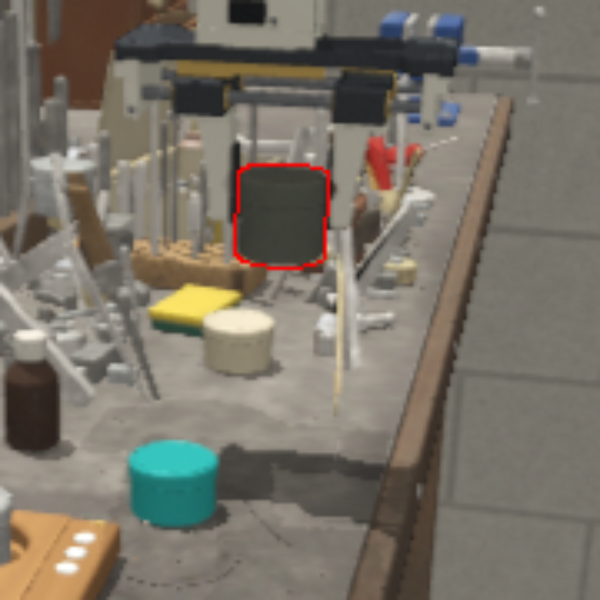

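```bash
python3 -m inch '[{"ax":0,"ay":0,"az":0,"dx":-25,"dy":-9,"dz":0,"fingers":45},{"ax":0,"ay":0,"az":0,"dx":-70,"dy":-25,"dz":0,"fingers":45},{"ax":0,"ay":0,"az":0,"dx":-120,"dy":-44,"dz":0,"fingers":45},{"ax":0,"ay":0,"az":0,"dx":-175,"dy":-64,"dz":0,"fingers":45},{"ax":0,"ay":0,"az":0,"dx":-230,"dy":-84,"dz":0,"fingers":45},{"ax":0,"ay":0,"az":0,"dx":-285,"dy":-104,"dz":0,"fingers":45},{"ax":0,"ay":0,"az":0,"dx":-335,"dy":-122,"dz":0,"fingers":45},{"ax":0,"ay":0,"az":0,"dx":-373,"dy":-135,"dz":0,"fingers":45}]'
python3 - <<'E'
from m import *
s=snap('side','side5')
E
python3 go.py .5537 .265 .15 -87.85
```

```text
clock: 6.6
tool_pos: [0.5532, 0.2667, 0.1474]
orientation: [179.9, -0.1, -87.8]
force: [0.4, -0.4, 0.0]
opening: 0.0535
t 6.65 [0.5548 0.2704 0.1472] [ 1.7997e+02 -5.0000e-02 -8.7710e+01] [4.3 4.9 1.7] 0.0541
d [ 5.3  1.3 -2.8] a [ 0.  -0.   0.1] q [ 44.1  18.7 -13.    0.  -58.4 -41.8]
```

View pics/side5.png

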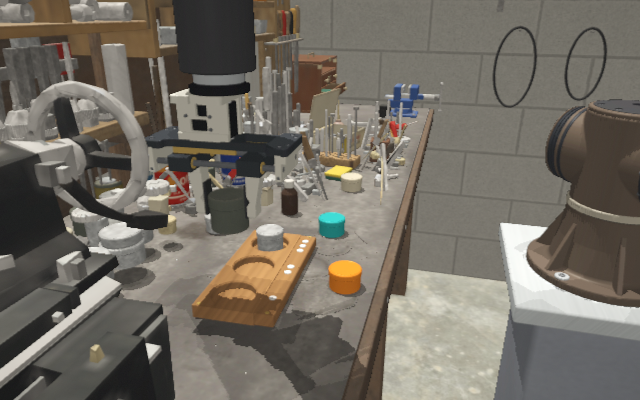

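```bash
python3 - <<'E'
from m import *
s=snap('side','side6');o=get_obs();print(o['tool_pos'].round(4))
im=cv2.imread('pics/side6.png')
a=np.linspace(0,2*np.pi,40)
L=[]
for py in(.085,0,-.085):
    L.append(T(.5449,.1795,np.radians(2.15),np.c_[.012+.033*np.cos(a),py+.033*np.sin(a),0*a+.02]))
    L.append(T(.5449,.1795,np.radians(2.15),np.c_[.012+.033*np.cos(a),py+.033*np.sin(a),0*a+.008]))
L.append(T(.5449,.1795,np.radians(2.15),[(-.0615,-.128,.02),(.0615,-.128,.02),(.0615,.128,.02),(-.0615,.128,.02)]))
big=cv2.resize(im[150:350,180:380],(600,600))
for p in L: cv2.polylines(big,[np.round((proj(s,p)-[180,150]+.5)*3).astype(int)],True,(0,0,255))
p=o['tool_pos'];cv2.polylines(big,[np.round((render(s,p[0],p[1],p[2]-.0198,.027,.05)-[180,150]+.5)*3).astype(int)],True,(255,0,0))
cv2.imwrite('pics/z6.png',big)
D=dots(s['image'],(255,228,325,310));print([tuple(np.round(d,1))+tuple(unproj(s,d[:2],.02)[:2].round(4)) for d in D])
E
python3 go.py .5537 .265 .035 -87.85
```

```text
[0.5537 0.268  0.147 ]
[(np.float64(275.8), np.float64(232.4), np.float64(618.0), np.float64(0.5641), np.float64(0.0568)), (np.float64(302.1), np.float64(245.5), np.float64(86.0), np.float64(0.5013), np.float64(0.0947)), (np.float64(269.0), np.float64(247.0), np.float64(14.0), np.float64(0.5556), np.float64(0.1158)), (np.float64(314.0), np.float64(286.3), np.float64(1021.0), np.float64(0.4448), np.float64(0.2187)), (np.float64(290.3), np.float64(266.0), np.float64(35.0), np.float64(0.4986), np.float64(0.1695)), (np.float64(287.2), np.float64(271.4), np.float64(35.0), np.float64(0.4979), np.float64(0.1873)), (np.float64(272.3), np.float64(297.1), np.float64(34.0), np.float64(0.4952), np.float64(0.2628)), (np.float64(291.7), np.float64(302.7), np.float64(3.0), np.float64(0.4637), np.float64(0.2689))]
t 6.7 [0.5537 0.268  0.147 ] [ 1.7989e+02 -9.0000e-02 -8.7700e+01] [ 0.5 -1.1 -0.7] 0.0536
d [  2.8  -0.  112. ] a [ 0.1 -0.1  0.1] q [ 44.   18.5 -13.2  -0.  -58.4 -41.7]
```

View pics/z6.png

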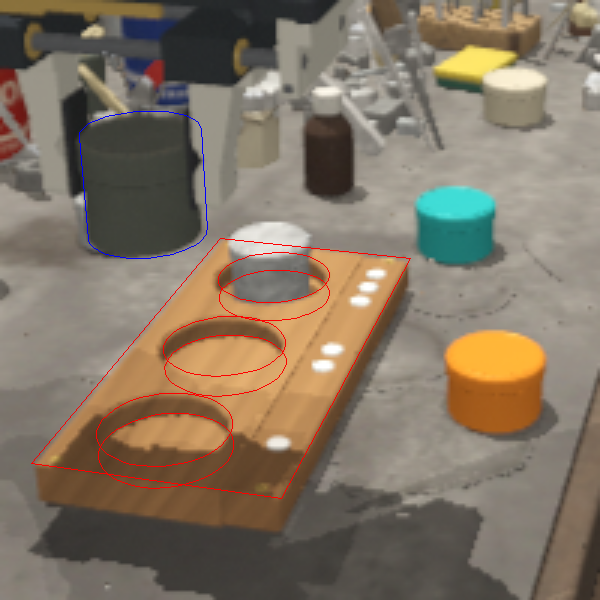

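```bash
python3 -m inch '[{"ax":0,"ay":0,"az":0,"dx":2,"dy":0,"dz":20,"fingers":45},{"ax":0,"ay":0,"az":0,"dx":2,"dy":0,"dz":50,"fingers":45},{"ax":0,"ay":0,"az":0,"dx":2,"dy":0,"dz":80,"fingers":45},{"ax":0,"ay":0,"az":0,"dx":2,"dy":0,"dz":95,"fingers":45},{"ax":0,"ay":0,"az":0,"dx":2,"dy":0,"dz":95,"fingers":45},{"ax":0,"ay":0,"az":0,"dx":2,"dy":0,"dz":95,"fingers":45}]'
python3 - <<'E'
from m import *
s=snap('side','side7');o=get_obs();print(o['tool_pos'].round(4))
im=cv2.imread('pics/side7.png')
a=np.linspace(0,2*np.pi,40)
L=[T(.5449,.1795,np.radians(2.15),np.c_[.012+.033*np.cos(a),.085+.033*np.sin(a),0*a+.02])]
big=cv2.resize(im[170:320,180:330],(600,600))
for p in L: cv2.polylines(big,[np.round((proj(s,p)-[180,170]+.5)*4).astype(int)],True,(0,0,255))
p=o['tool_pos'];cv2.polylines(big,[np.round((render(s,p[0],p[1],p[2]-.0198,.027,.05)-[180,170]+.5)*4).astype(int)],True,(255,0,0))
cv2.imwrite('pics/z7.png',big)
E
python3 go.py .5532 .265 .0285 -87.85
```

```text
clock: 7.45
tool_pos: [0.5541, 0.2632, 0.0554]
orientation: [-179.9, 0.0, -87.8]
force: [0.1, 0.4, -0.8]
opening: 0.0541
[0.5542 0.2634 0.0557]
t 7.5 [0.5542 0.2634 0.0557] [-1.7991e+02  6.0000e-02 -8.7830e+01] [ 0.4 -0.1 -0.8] 0.0539
d [-1.6  1.  27.2] a [-0.1  0.1  0. ] q [ 43.6  23.8 -19.1   0.  -47.  -41.5]
```

View pics/z7.png

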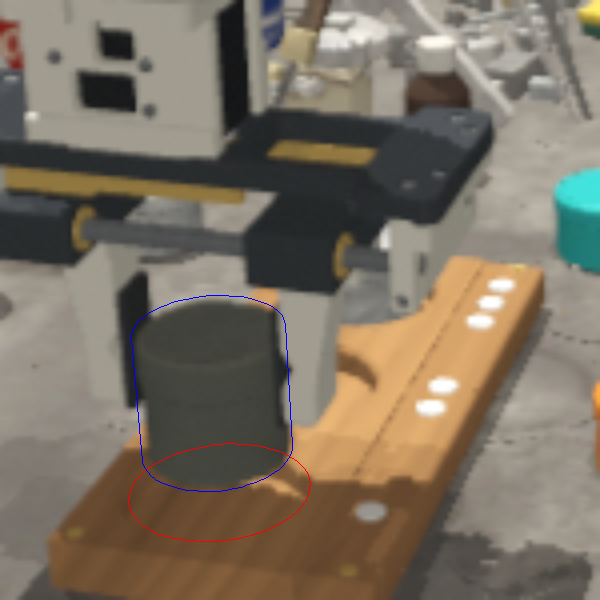

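```bash
python3 -m inch '[{"ax":0,"ay":0,"az":0,"dx":-1.5,"dy":1,"dz":6,"fingers":45},{"ax":0,"ay":0,"az":0,"dx":-1.5,"dy":1,"dz":14,"fingers":45},{"ax":0,"ay":0,"az":0,"dx":-1.5,"dy":1,"dz":20,"fingers":45},{"ax":0,"ay":0,"az":0,"dx":-1.5,"dy":1,"dz":24,"fingers":45},{"ax":0,"ay":0,"az":0,"dx":-1.5,"dy":1,"dz":26,"fingers":45},{"ax":0,"ay":0,"az":0,"dx":-1.5,"dy":1,"dz":26,"fingers":45},{"ax":0,"ay":0,"az":0,"dx":-1.5,"dy":1,"dz":26,"fingers":45}]'
python3 go.py .5532 .265 .0275 -87.85
```

```text
clock: 8.38
tool_pos: [0.5526, 0.2645, 0.0288]
orientation: [-180.0, 0.0, -87.8]
force: [-0.1, -0.4, -1.4]
opening: 0.0536
t 8.375 [0.5526 0.2645 0.0288] [-1.7998e+02  1.0000e-02 -8.7840e+01] [-0.1 -0.4 -1.4] 0.0536
d [-0.5 -0.6  1.3] a [-0.  0.  0.] q [ 43.8  25.7 -20.5   0.  -43.8 -41.7]
```

Not touching the floor yet, so I'll ease down about 1 mm at a time.

```bash
python3 -m inch '[{"ax":0,"ay":0,"az":0,"dx":0,"dy":0,"dz":0.7,"fingers":45},{"ax":0,"ay":0,"az":0,"dx":0,"dy":0,"dz":1,"fingers":45},{"ax":0,"ay":0,"az":0,"dx":0,"dy":0,"dz":1,"fingers":45},{"ax":0,"ay":0,"az":0,"dx":0,"dy":0,"dz":1,"fingers":45}]'; python3 -m inch '[{"ax":0,"ay":0,"az":0,"dx":0,"dy":0,"dz":0.5,"fingers":45},{"ax":0,"ay":0,"az":0,"dx":0,"dy":0,"dz":0.5,"fingers":45}]'
```

```text
clock: 8.88
tool_pos: [0.5526, 0.2645, 0.0278]
orientation: [-180.0, 0.0, -87.8]
force: [-0.9, -0.3, 2.0]
opening: 0.0542
clock: 9.12
tool_pos: [0.5526, 0.2645, 0.0278]
orientation: [-180.0, 0.0, -87.8]
force: [-3.4, -1.1, 7.8]
opening: 0.054
```

```bash
python3 -m inch '[{"ax":0,"ay":0,"az":0,"dx":0,"dy":0,"dz":0,"fingers":62},{"ax":0,"ay":0,"az":0,"dx":0,"dy":0,"dz":0,"fingers":75},{"ax":0,"ay":0,"az":0,"dx":0,"dy":0,"dz":0,"fingers":75},{"ax":0,"ay":0,"az":0,"dx":0,"dy":0,"dz":0,"fingers":75}]';  python3 -m inch '[{"ax":0,"ay":0,"az":0,"dx":0,"dy":0,"dz":-15,"fingers":75},{"ax":0,"ay":0,"az":0,"dx":0,"dy":0,"dz":-45,"fingers":75},{"ax":0,"ay":0,"az":0,"dx":0,"dy":0,"dz":-85,"fingers":75},{"ax":0,"ay":0,"az":0,"dx":0,"dy":0,"dz":-122,"fingers":80},{"ax":0,"ay":0,"az":0,"dx":0,"dy":0,"dz":-122,"fingers":87}]'
python3 - <<'E'
from m import *
s=snap('side','side8');im=cv2.imread('pics/side8.png');cv2.imwrite('pics/z8.png',cv2.resize(im[170:320,180:330],(600,600)))
E
python3 go.py .4905 -.268 .15 -87.85
```

```text
clock: 9.62
tool_pos: [0.5525, 0.2644, 0.0269]
orientation: [180.0, -0.0, -87.8]
force: [1.1, 0.2, 0.4]
opening: 0.0746
clock: 10.25
tool_pos: [0.5544, 0.2657, 0.1539]
orientation: [-179.6, 0.2, -87.8]
force: [-0.1, 0.4, -0.8]
opening: 0.0846
t 10.3 [0.5533 0.2651 0.1517] [-1.7981e+02  1.6000e-01 -8.7830e+01] [ 0.1 -0.2  0.1] 0.0858
d [530.3  82.9  -0. ] a [-0.2  0.2  0. ] q [ 43.8  17.9 -13.4   0.  -58.4 -41.7]
```

View pics/z8.png

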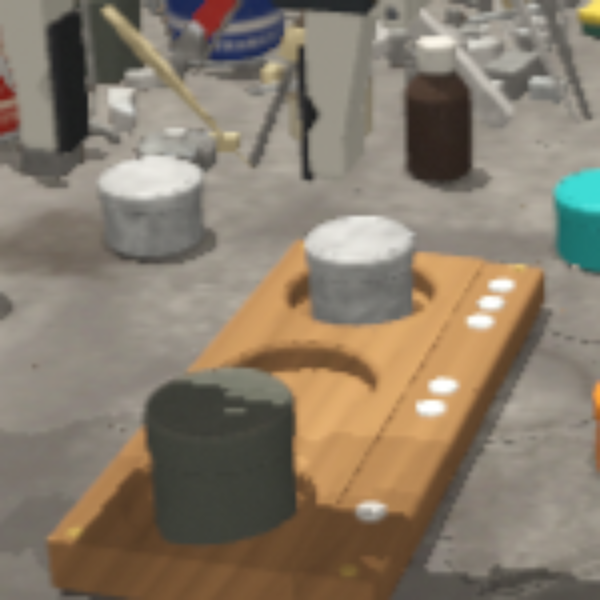

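```bash
python3 - <<'E'
from m import *
s=snap('top','top9')
im=cv2.imread('pics/top9.png');big=cv2.resize(im[120:270,360:510],(600,600))
def rect(x,y,a,hx,hy,z): return T(x,y,a,[(-hx,-hy,z),(hx,-hy,z),(hx,hy,z),(-hx,hy,z)])
A=np.radians(2.15)
for hx,hy,z,c in((.058,.0105,.015,(0,0,255)),(.097,.039,.085,(255,0,0))):
    cv2.polylines(big,[np.round((proj(s,rect(.4905,-.268,A,hx,hy,z))-[360,120]+.5)*4).astype(int)],True,c)
cv2.polylines(big,[np.round((render(s,.4905,-.268,0,.026,.034)-[360,120]+.5)*4).astype(int)],True,(0,255,0))
cv2.imwrite('pics/z9.png',big)
E
```

```text
(no output)
```

View pics/z9.png

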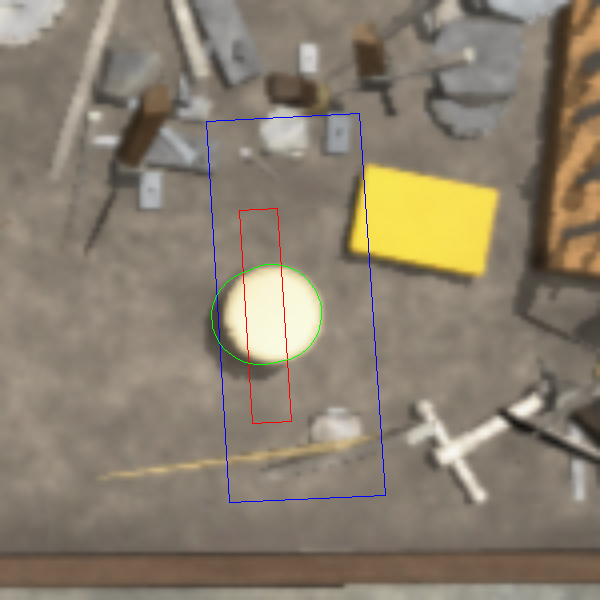

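```bash
python3 -m inch '[{"ax":0,"ay":0,"az":0,"dx":40,"dy":6,"dz":0,"fingers":76},{"ax":0,"ay":0,"az":0,"dx":95,"dy":15,"dz":0,"fingers":76},{"ax":0,"ay":0,"az":0,"dx":155,"dy":24,"dz":0,"fingers":76},{"ax":0,"ay":0,"az":0,"dx":215,"dy":34,"dz":0,"fingers":76},{"ax":0,"ay":0,"az":0,"dx":275,"dy":43,"dz":0,"fingers":76},{"ax":0,"ay":0,"az":0,"dx":335,"dy":52,"dz":0,"fingers":76},{"ax":0,"ay":0,"az":0,"dx":395,"dy":62,"dz":0,"fingers":76},{"ax":0,"ay":0,"az":0,"dx":445,"dy":70,"dz":0,"fingers":76}]'
python3 - <<'E'
from h import *
snapshot('top');snapshot('top')
E
python3 go.py .4905 -.269 .06 -87.85
```

```text
clock: 11.35
tool_pos: [0.498, -0.1849, 0.1483]
orientation: [179.9, 0.0, -87.9]
force: [1.3, 0.6, 0.2]
opening: 0.076
t 11.45 [ 0.4974 -0.1866  0.1479] [ 1.7984e+02 -1.0000e-02 -8.8100e+01] [0.3 0.7 0.2] 0.0758
d [82.1  9.4 88. ] a [ 0.2 -0.  -0.2] q [  0.6  11.  -23.6   0.  -55.5   1.3]
```

```bash
python3 -m inch '[{"ax":0,"ay":0,"az":0,"dx":40,"dy":5,"dz":0,"fingers":76},{"ax":0,"ay":0,"az":0,"dx":82,"dy":9,"dz":10,"fingers":76},{"ax":0,"ay":0,"az":0,"dx":82,"dy":9,"dz":45,"fingers":76},{"ax":0,"ay":0,"az":0,"dx":82,"dy":9,"dz":80,"fingers":76},{"ax":0,"ay":0,"az":0,"dx":82,"dy":9,"dz":88,"fingers":76},{"ax":0,"ay":0,"az":0,"dx":82,"dy":9,"dz":88,"fingers":76}]'
python3 - <<'E'
from m import *
s=snap('side','side10');im=cv2.imread('pics/side10.png')[120:220,300:400];cv2.imwrite('pics/z10.png',cv2.resize(im,(600,600)))
E
python3 go.py .4905 -.269 .016 -87.85
```

```text
clock: 12.2
tool_pos: [0.4934, -0.2649, 0.0609]
orientation: [179.9, 0.0, -87.8]
force: [0.0, -0.2, 0.5]
opening: 0.0764
t 12.25 [ 0.494  -0.2651  0.0618] [-1.7998e+02 -2.0000e-02 -8.7790e+01] [0.2 0.2 0.8] 0.0759
d [ 3.8  3.7 45.8] a [-0.  -0.   0.1] q [ -8.2  19.2 -25.7   0.  -45.1  10.4]
```

View pics/z10.png

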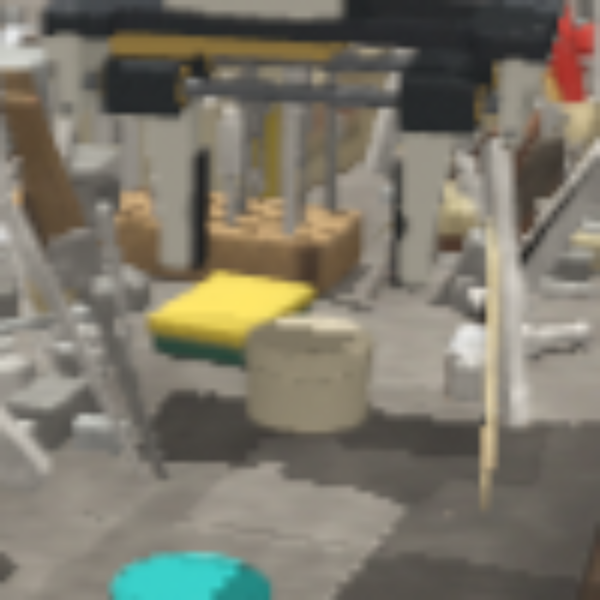

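```bash
python3 -m inch '[{"ax":0,"ay":0,"az":0,"dx":4,"dy":3,"dz":5,"fingers":76},{"ax":0,"ay":0,"az":0,"dx":4,"dy":3,"dz":20,"fingers":76},{"ax":0,"ay":0,"az":0,"dx":4,"dy":3,"dz":35,"fingers":76},{"ax":0,"ay":0,"az":0,"dx":4,"dy":3,"dz":45,"fingers":76},{"ax":0,"ay":0,"az":0,"dx":4,"dy":3,"dz":45,"fingers":76}]'
python3 - <<'E'
from m import *
s=snap('side','side11');im=cv2.imread('pics/side11.png')[120:220,300:400];cv2.imwrite('pics/z11.png',cv2.resize(im,(600,600)))
E
python3 go.py .4905 -.269 .016 -87.85
```

```text
clock: 12.88
tool_pos: [0.4898, -0.2692, 0.0148]
orientation: [179.9, 0.0, -87.8]
force: [-0.0, 0.1, 0.8]
opening: 0.0763
t 12.925 [ 0.4903 -0.2693  0.0155] [ 1.7993e+02  1.0000e-02 -8.7840e+01] [ 0.2 -0.5  0.3] 0.0757
d [-0.3 -0.2 -0.5] a [0.1 0.  0. ] q [ -8.7  22.8 -28.1   0.  -39.2  10.9]
```

View pics/z11.png

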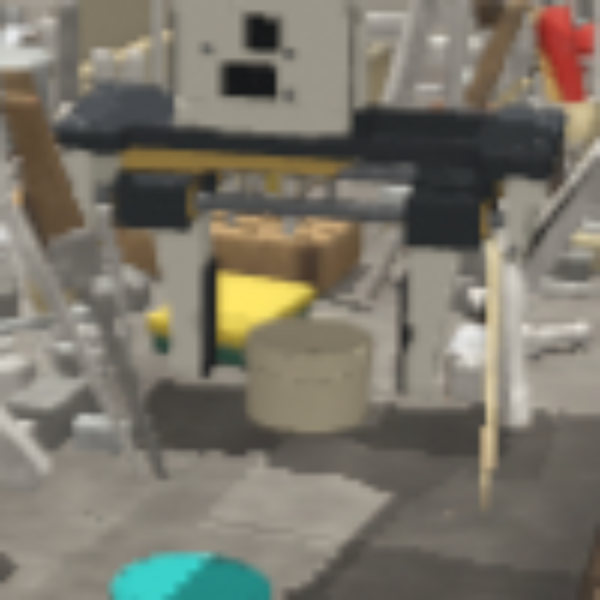

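```bash
python3 -m inch '[{"ax":0,"ay":0,"az":0,"dx":0,"dy":0,"dz":-1,"fingers":45},{"ax":0,"ay":0,"az":0,"dx":0,"dy":0,"dz":-1,"fingers":45},{"ax":0,"ay":0,"az":0,"dx":0,"dy":0,"dz":-1,"fingers":45},{"ax":0,"ay":0,"az":0,"dx":0,"dy":0,"dz":-1,"fingers":45},{"ax":0,"ay":0,"az":0,"dx":0,"dy":0,"dz":-1,"fingers":45}]'
python3 -m inch '[{"ax":0,"ay":0,"az":0,"dx":0,"dy":0,"dz":-15,"fingers":45},{"ax":0,"ay":0,"az":0,"dx":0,"dy":0,"dz":-40,"fingers":45},{"ax":0,"ay":0,"az":0,"dx":0,"dy":0,"dz":-70,"fingers":45},{"ax":0,"ay":0,"az":0,"dx":0,"dy":0,"dz":-105,"fingers":45},{"ax":0,"ay":0,"az":0,"dx":0,"dy":0,"dz":-135,"fingers":45},{"ax":0,"ay":0,"az":0,"dx":0,"dy":0,"dz":-135,"fingers":45}]'
python3 - <<'E'
from m import *
s=snap('side','side12');o=get_obs();p=o['tool_pos']
im=cv2.imread('pics/side12.png');big=cv2.resize(im[80:200,290:410],(600,600));cv2.polylines(big,[np.round((render(s,p[0],p[1],p[2]-.0165,.026,.034)-[290,80]+.5)*5).astype(int)],True,(0,0,255))
cv2.imwrite('pics/z12.png',big)
E
python3 go.py .5565 .180 .15 -87.85
```

```text
clock: 13.55
tool_pos: [0.4907, -0.2693, 0.0174]
orientation: [-180.0, -0.0, -87.8]
force: [-1.3, 1.3, 4.5]
opening: 0.0518
clock: 14.3
tool_pos: [0.4922, -0.2698, 0.1555]
orientation: [-179.7, -0.1, -87.8]
force: [-0.2, 0.1, -1.1]
opening: 0.0518
t 14.35 [ 0.4912 -0.2694  0.1538] [-1.7982e+02 -3.0000e-02 -8.7840e+01] [ 0.6  0.2 -1.4] 0.0514
d [-446.6  -82.2    3.8] a [-0.2 -0.   0. ] q [ -8.7  13.1 -19.9  -0.  -56.8  10.9]
```

View pics/z12.png

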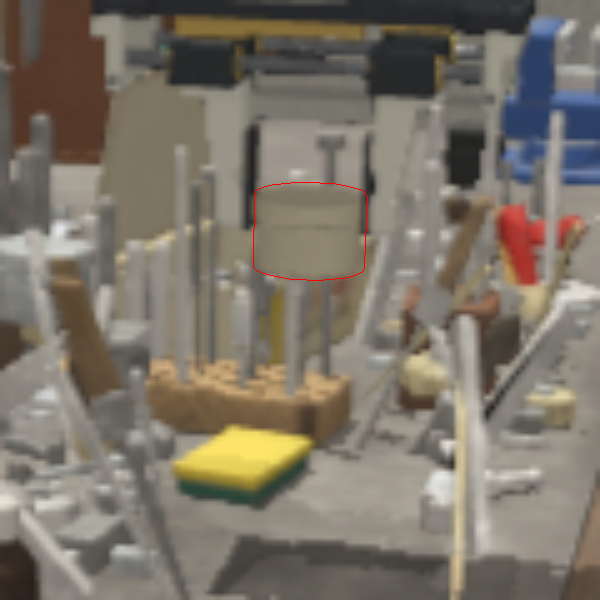

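The cream tin is held level where the model predicts. Carrying it to pocket two.

```bash
python3 -m inch '[{"ax":0,"ay":0,"az":0,"dx":-25,"dy":-5,"dz":0,"fingers":45},{"ax":0,"ay":0,"az":0,"dx":-70,"dy":-13,"dz":0,"fingers":45},{"ax":0,"ay":0,"az":0,"dx":-120,"dy":-22,"dz":0,"fingers":45},{"ax":0,"ay":0,"az":0,"dx":-170,"dy":-31,"dz":0,"fingers":45},{"ax":0,"ay":0,"az":0,"dx":-220,"dy":-40,"dz":0,"fingers":45},{"ax":0,"ay":0,"az":0,"dx":-270,"dy":-50,"dz":0,"fingers":45},{"ax":0,"ay":0,"az":0,"dx":-320,"dy":-59,"dz":0,"fingers":45},{"ax":0,"ay":0,"az":0,"dx":-350,"dy":-64,"dz":0,"fingers":45}]'
python3 -m inch '[{"ax":0,"ay":0,"az":0,"dx":-40,"dy":-7,"dz":0,"fingers":45},{"ax":0,"ay":0,"az":0,"dx":-75,"dy":-14,"dz":0,"fingers":45},{"ax":0,"ay":0,"az":0,"dx":-96,"dy":-18,"dz":0,"fingers":45},{"ax":0,"ay":0,"az":0,"dx":-96,"dy":-18,"dz":0,"fingers":45},{"ax":0,"ay":0,"az":0,"dx":-96,"dy":-18,"dz":0,"fingers":45}]'
python3 go.py .5565 .180 .048 -87.85
```

```text
clock: 15.35
tool_pos: [0.5408, 0.0849, 0.1511]
orientation: [179.9, -0.0, -87.8]
force: [0.2, 0.3, -0.4]
opening: 0.052
clock: 15.98
tool_pos: [0.5552, 0.1788, 0.1516]
orientation: [179.9, -0.0, -87.9]
force: [-0.7, 0.0, -1.5]
opening: 0.0514
t 15.975 [0.5552 0.1788 0.1516] [ 1.7994e+02 -3.0000e-02 -8.7860e+01] [-0.7  0.  -1.5] 0.0514
d [ -1.2  -1.5 103.6] a [ 0.1 -0.  -0. ] q [ 37.   15.5 -17.   -0.  -57.6 -34.9]
```

```bash
python3 -m inch '[{"ax":0,"ay":0,"az":0,"dx":-1,"dy":-1,"dz":20,"fingers":45},{"ax":0,"ay":0,"az":0,"dx":-1,"dy":-1,"dz":50,"fingers":45},{"ax":0,"ay":0,"az":0,"dx":-1,"dy":-1,"dz":80,"fingers":45},{"ax":0,"ay":0,"az":0,"dx":-1,"dy":-1,"dz":100,"fingers":45},{"ax":0,"ay":0,"az":0,"dx":-1,"dy":-1,"dz":103,"fingers":45},{"ax":0,"ay":0,"az":0,"dx":-1,"dy":-1,"dz":103,"fingers":45}]'
python3 - <<'E'
from m import *
s=snap('side','side13');o=get_obs();p=o['tool_pos']
im=cv2.imread('pics/side13.png');big=cv2.resize(im[170:320,180:330],(600,600));a=np.linspace(0,2*np.pi,40)
f=lambda q:cv2.polylines(big,[np.round((q-[180,170]+.5)*4).astype(int)],True,(0,0,255))
f(render(s,p[0],p[1],p[2]-.0165,.026,.034));f(proj(s,T(.5449,.1795,np.radians(2.15),np.c_[.012+.033*np.cos(a),.033*np.sin(a),0*a+.02])))
cv2.imwrite('pics/z13.png',big)
E
python3 go.py .5562 .180 .0255 -87.85
```

```text
clock: 16.73
tool_pos: [0.557, 0.18, 0.0496]
orientation: [-180.0, 0.0, -87.9]
force: [-0.1, 0.1, -0.5]
opening: 0.0519
t 16.775 [0.5572 0.1804 0.05  ] [-1.7993e+02  3.0000e-02 -8.7860e+01] [ 0.2 -0.   0.3] 0.0519
d [ 0.3  1.1 24.5] a [-0.1  0.  -0. ] q [ 37.1  22.  -23.1   0.  -44.8 -34.9]
```

View pics/z13.png

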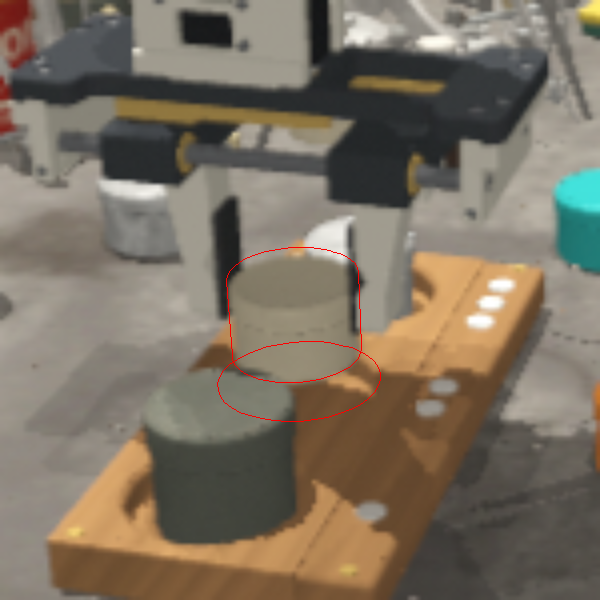

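```bash
python3 -m inch '[{"ax":0,"ay":0,"az":0,"dx":0,"dy":0.5,"dz":6,"fingers":45},{"ax":0,"ay":0,"az":0,"dx":0,"dy":0.5,"dz":13,"fingers":45},{"ax":0,"ay":0,"az":0,"dx":0,"dy":0.5,"dz":18,"fingers":45},{"ax":0,"ay":0,"az":0,"dx":0,"dy":0.5,"dz":21,"fingers":45},{"ax":0,"ay":0,"az":0,"dx":0,"dy":0.5,"dz":22.5,"fingers":45},{"ax":0,"ay":0,"az":0,"dx":0,"dy":0.5,"dz":22.5,"fingers":45}]'
python3 -m inch '[{"ax":0,"ay":0,"az":0,"dx":0,"dy":0,"dz":0.5,"fingers":45},{"ax":0,"ay":0,"az":0,"dx":0,"dy":0,"dz":0.5,"fingers":45}]'
```

```text
clock: 17.52
tool_pos: [0.5562, 0.1805, 0.0265]
orientation: [180.0, -0.0, -87.8]
force: [0.4, -0.4, -0.1]
opening: 0.0516
clock: 17.77
tool_pos: [0.5562, 0.1805, 0.0262]
orientation: [-180.0, 0.0, -87.8]
force: [-0.8, -0.3, -0.9]
opening: 0.0519
```

```bash
for i in 1; do python3 -m inch '[{"ax":0,"ay":0,"az":0,"dx":0,"dy":0,"dz":0.5,"fingers":45},{"ax":0,"ay":0,"az":0,"dx":0,"dy":0,"dz":0.5,"fingers":45}]';python3 -m inch '[{"ax":0,"ay":0,"az":0,"dx":0,"dy":0,"dz":0.5,"fingers":45},{"ax":0,"ay":0,"az":0,"dx":0,"dy":0,"dz":0.5,"fingers":45}]'; done
```

```text
clock: 18.02
tool_pos: [0.5561, 0.1805, 0.0256]
orientation: [180.0, 0.0, -87.8]
force: [0.0, -0.0, -0.6]
opening: 0.0516
clock: 18.27
tool_pos: [0.5562, 0.1805, 0.0254]
orientation: [-180.0, 0.0, -87.8]
force: [-1.5, 0.2, 5.0]
opening: 0.0518
```

Floor contact at about 5 N. Releasing and retreating.

```bash
python3 -m inch '[{"ax":0,"ay":0,"az":0,"dx":0,"dy":0,"dz":0,"fingers":60},{"ax":0,"ay":0,"az":0,"dx":0,"dy":0,"dz":0,"fingers":75},{"ax":0,"ay":0,"az":0,"dx":0,"dy":0,"dz":0,"fingers":75},{"ax":0,"ay":0,"az":0,"dx":0,"dy":0,"dz":0,"fingers":75}]';  python3 -m inch '[{"ax":0,"ay":0,"az":0,"dx":0,"dy":0,"dz":-15,"fingers":75},{"ax":0,"ay":0,"az":0,"dx":0,"dy":0,"dz":-45,"fingers":75},{"ax":0,"ay":0,"az":0,"dx":0,"dy":0,"dz":-85,"fingers":75},{"ax":0,"ay":0,"az":0,"dx":0,"dy":0,"dz":-125,"fingers":75},{"ax":0,"ay":0,"az":0,"dx":60,"dy":10,"dz":-145,"fingers":75},{"ax":0,"ay":0,"az":0,"dx":120,"dy":20,"dz":-145,"fingers":75},{"ax":0,"ay":0,"az":0,"dx":180,"dy":30,"dz":-145,"fingers":75},{"ax":0,"ay":0,"az":0,"dx":240,"dy":40,"dz":-145,"fingers":75}]'
python3 - <<'E'
from m import *
s=snap('side','side14');im=cv2.imread('pics/side14.png');t=snap('top','top14');it=cv2.imread('pics/top14.png')
cv2.imwrite('pics/z14.png',np.hstack([cv2.resize(im[200:340,190:330],(400,400)),cv2.resize(it[110:250,150:290],(400,400))]))
print(get_obs()['qvel'].round(1))
E
```

```text
clock: 18.77
tool_pos: [0.5562, 0.1805, 0.025]
orientation: [180.0, -0.0, -87.8]
force: [-0.3, 0.7, -0.5]
opening: 0.075
clock: 19.77
tool_pos: [0.5249, -0.0626, 0.1716]
orientation: [-179.9, 0.0, -87.8]
force: [1.4, -0.5, -0.2]
opening: 0.0753
[ 3.9  0.8  1.1 -0.4  0.6 -4.7]
```

View pics/z14.png

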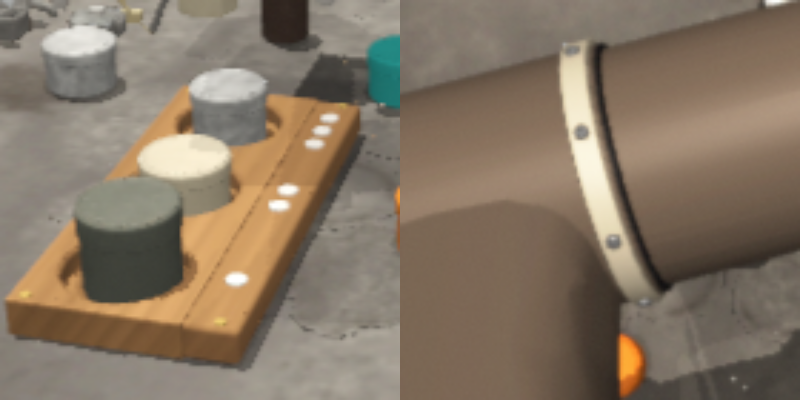

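In the side view all three tins stand upright in their pockets. The arm blocks the top view, so I'll move it aside and check once more.

```bash
python3 -m inch '[{"ax":0,"ay":0,"az":0,"dx":40,"dy":6,"dz":-20,"fingers":75},{"ax":0,"ay":0,"az":0,"dx":80,"dy":13,"dz":-20,"fingers":75},{"ax":0,"ay":0,"az":0,"dx":120,"dy":13,"dz":-20,"fingers":75},{"ax":0,"ay":0,"az":0,"dx":160,"dy":13,"dz":-20,"fingers":75},{"ax":0,"ay":0,"az":0,"dx":200,"dy":13,"dz":-20,"fingers":75},{"ax":0,"ay":0,"az":0,"dx":240,"dy":13,"dz":-20,"fingers":75},{"ax":0,"ay":0,"az":0,"dx":250,"dy":13,"dz":-20,"fingers":75},{"ax":0,"ay":0,"az":0,"dx":250,"dy":13,"dz":-20,"fingers":75}]'
python3 - <<'E'
from m import *
t=snap('top','top15');it=cv2.imread('pics/top15.png')
cv2.imwrite('pics/z15.png',cv2.resize(it[130:270,140:320],(772,600)))
print(get_obs()['qvel'].round(1))
E
```

```text
clock: 20.88
tool_pos: [0.5216, -0.3113, 0.1904]
orientation: [-180.0, 0.0, -87.9]
force: [-0.2, 0.7, -0.2]
opening: 0.0747
[ 0.9 -0.4 -0.5 -0.1  0.2  0. ]
```

View pics/z15.png

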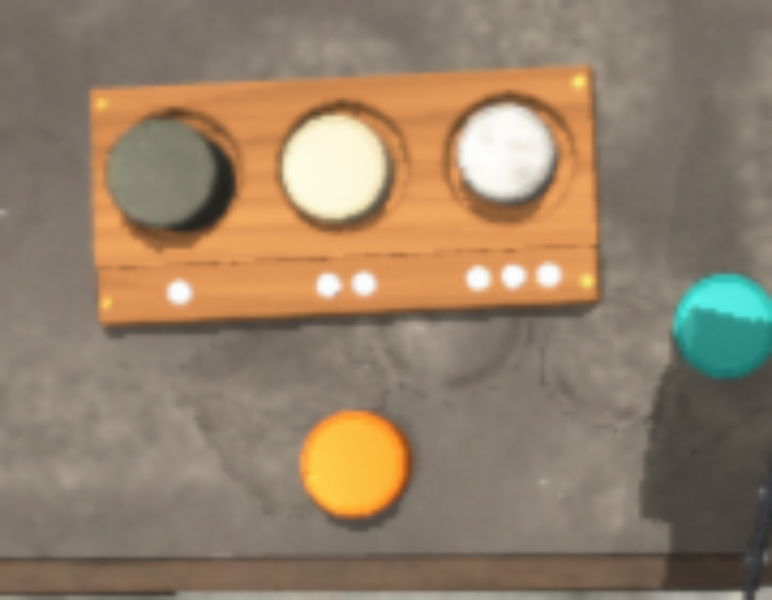

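Both tins are in the right pockets, and the spare tin and look-alikes haven't moved. Handing in.

```bash
python3 -c "
from plant import *
print(close_job())"
```

```text
the job is handed in; nothing more can be done
None
```

The job is handed in: I put the dark green tin in pocket one first, then the cream tin in pocket two. I lowered each tin until I felt light floor contact (about 8 N for green, 5 N for cream) before letting go, and finished at about 21 s of the 64 s.

My last side and top pictures show both tins upright and flat in their pockets, and the grey tin still in pocket three. The orange and turquoise look-alikes look unmoved, and the arm was clear and still.

No check failed. The two cameras disagreed by 1 to 2 mm on the rack's position, which is well inside the 6 mm clearance in the pockets.

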